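# Load a stamp blank into the desktop engraver

## Robot

A 6-joint arm with a two-finger parallel gripper is mounted at the origin on the work surface. World frame = base frame: x ahead of the robot, y to its left, z up, the work surface at z = 0. Lengths are in m, angles in rad, forces in N, time in s.
With the tool pointing down it reaches from about 0.25 to 0.775 m from the base axis. Payload 4 kg.
Tool frame: the origin (TCP) lies on the centre line of the jaws, within the pads' length; the fingertips stand 25 mm ahead of it and the grasp point (between the pads) lies 6 mm ahead of it; z points along the fingers, y is the line along which they close (so a half turn about z gives the same grasp; the last joint's range is limited). The gripper opens to 94 mm and grips with 3 to 60 N. Pads are 16 mm wide; open, the fingers measure 119 mm over their backs; the gripper's body (75 mm by 177 mm) begins 78 mm behind the grasp point.
Start: joints at [-1.316, 0.087, 1.371, -0, 1.684, -0.103], TCP at [0.193, -0.515, 0.231] pointing down, gripper open.
Joint ranges: [-3.1, 3.1], [-0.76, 2.03], [0.27, 2.55], [-1.08, 4.22], [0.17, 2.65], [-2.57, 2.57]. Speed limits (rad/s): [2.79, 2.79, 3.14, 3.14, 3.14, 3.14].

## Interface

Orientations are given as [roll, pitch, yaw] about the fixed x, y, z axes, in that order (R = Rz(yaw) Ry(pitch) Rx(roll)).
In Python, from cell import bot, cams, recognise gives the robot as it stands.
- The arm moves only by the tool jog_arm, never from a script. Its argument "commands" is a list of rows, each a list of 6 numbers: the shift along the world's x, y, z as a fraction of full scale, then the turn, a rotation vector about the world's x, y, z as a fraction of full scale. A call has 1 to 12 rows; each row shifts and turns the commanded pose from where the row before left it; what a row does not reach is not made up. Full scale, the value 1, is 10 cm for a shift and pi rad for a turn. A row lasts 1/12 s, in which the tool goes at most 41.7 mm and 7.16 degrees, less where a joint would pass 70% of its speed; a pose out of reach is approached as far as the arm can. A call with a number of a shift or a turn outside -1 to 1 is refused whole. A call with a gripper value outside its range is refused whole. "fingers" is the finger opening in mm, from 0 to 94, set as the call begins (left out, the last holds). The fingers move at their own pace and stop on an object; the grip force is fixed at half the most. Time passes only in rows, so rows that do not move let the fingers close. It gives the time, the measured TCP pose, the force, the opening and the grip force at its end, in the units of the state.
- bot.state(): the state, without advancing time (a new reading comes with each control period).
- cams.capture(name): name is "scene" or "top" or "wrist"; returns a dict with "img" (420x560x3 uint8, red, green, blue), "depth" (420x560 float32, m along the optical axis (not along the pixel's ray), 0 where there is no reading), "fx", "fy", "cx", "cy" (pixels), "rvec" (rotation vector, rad) and "tvec" (3), from world to camera coordinates, as OpenCV has them; the wrist camera has in their place "mount" (4x4, takes a point from camera to tool coordinates, whose origin is the TCP and whose axes are the flange's). Camera axes: x right, y down, z forward; pixel columns grow to the right and rows downward; lengths in m; the calibration is good to about 2 mm. A picture is of the moment at which its call begins: read the wrist's pose just before it.
- bot.finish_job(): hands the job in; it is judged then, once.
Trained networks look in a picture, given as the dict that the camera call returned (one of the last four; its "shot" number tells which), for a name from the list of things; names that differ only in an ending like _2 or _b are one class to them, and where a whole thing is asked for, a point or a joint stands for the part that bears it (a point fixed in the world has none). Each returns a list of dicts, best first, with "score" (0 to 1); they miss things now and then, are a little off and sometimes report something else, mostly with a low value. They report only what shows in the picture. A call takes as long as a camera call. They do not tell look-alikes from the thing itself.
- recognise(picture, label): "rect" ([left, top, right, bottom] in pixels, round what is visible of it).
The state is a dict: "time": time; "joints": joint angles; "qvel": joint speeds; "joint_efforts": joint torques, N m; "eef_pos": TCP position; "ee_rot": TCP orientation; "ft_force": force on the tool from outside, world axes, zero at the start; "wrist_torque": the same for the moment, N m; "opening": finger opening in m; "finger_force": force on a finger pad.
Only numpy, scipy, OpenCV 4.12 (cv2) and the standard library are available. Lean on these libraries where they do the work, as an engineer would, in place of code of your own. Each camera call takes 0.05 s, during which the arm holds its last target. There are 200 camera calls.

## Task

Flip the engraver's lock bar right over to its open side, slide the wooden stamp blank with the straight ridge (90 x 60 mm base, the ridge as long as the base) along the guide channel, under the gantry, fully home against the end stop, then flip the lock bar back down across the channel behind it. Slide the blank home before you close the bar, and leave the other stamps, tools and vessels where they are.

Things in the scene. Friction and masses are not known exactly. Their poses are not given: they have to be found in the camera images.
- engraver: Desktop stamp engraver, fixed; yaw within 0.25. Origin on the table, on the channel's centre line, in the lock bar's plane; x is the feed direction (away from the robot), y left, z up. Base plate x -125 to 125 mm, y -58 to 58, 12 mm thick: its top is the channel floor. Behind it a housing, x 125 to 210, |y| below 65, 65 mm high.
- channel_mouth (a point): Centre of the channel floor's near end, engraver frame (-125, 0, 12) mm. The channel runs along the engraver's x between straight rails, inner faces at y -34 and +34 mm, 12 mm thick, tops at z 26, x -125 to 110. Open at this end, and open above for x below 11 mm: the blank can be set down here and then slid in.
- gantry_edge (a point): Lower near edge of the gantry beam over the channel, engraver frame (11, 0, 88) mm. The beam spans x 11 to 56, y -85 to 85, z 88 to 193 mm, on posts at x 12 to 56, |y| 57 to 75. It keeps a vertical hand from following the blank home: push the blank's rear end with the tool leaned back toward the robot, about 30 to 40 degrees.
- home (a point): Where the blank's origin is when it is home: engraver frame (57, 0, 12) mm, its long axis along x, its front end against the end stop (face at x = 102 mm, 42 mm high), its rear end at x = 12 mm, just past the lock bar.
- lock_bar (a joint): Lock bar angle, rad. 0 = closed (start): level across the channel, hinge on the left (+y), handle on the right. Grows as the handle is lifted over to the left; 2.8 = open stop. No spring: its weight (0.25 kg) drops it to the closed stop below 1.57, to the open stop above. Bar 14 x 14 mm, z 43 to 57 closed, x -7 to 7; closed it blocks the blank's ridge, and it cannot close on a blank not home.
- lock_grip (a point): Middle of the lock bar's handle: a round black rod, 18 mm diameter, sticking out from the bar's free end toward the robot (engraver -x) to 83 mm from the bar's plane, parallel to the hinge axis, 145 mm from it. Closed: (-48, -89, 50) mm in the engraver's frame. Pinched from above across its width, it turns between the pads as it is carried round; 1.5 N moves it.
- lock_hinge (a point): A point on the hinge axis of the lock bar, in the bar's plane: at (0, 56, 50) mm in the engraver's frame. The axis runs along the engraver's x. Hinge block 26 x 20 mm, 50 mm high.
- blank: Stamp blank to load: light wood, loose, about 0.16 kg. Base 90 (x) x 60 (y) x 24 mm high, on it a straight ridge 26 mm wide (y), as long as the base, top 60 mm above the underside. Origin at the centre of its underside. Same either way round. Stands on the table in any of four places shared with the other stamps. Grip it across the ridge.
- stamp_knob: Another stamp, leave alone: same wood, base 70 x 70 x 22 mm with a round turned knob, 82 mm high in all. Origin at the centre of its underside.
- stamp_long: Another stamp, leave alone: same wood, base 130 (x) x 42 x 22 mm with a ridge 130 x 22 mm, 52 mm high in all. Origin at the centre of its underside.
- stamp_flat: Plain wood block, leave alone: 90 (x) x 60 x 30 mm, no ridge. Origin at the centre of its underside.
- ink_pad: Ink pad in a flat dark tin, leave alone: 50 (x) x 85 x 17 mm. Origin at the centre of its underside.
- chisel: Screwdriver-like hand tool with a dark wood handle lying flat, leave alone: 130 mm long along its x, under 35 mm high. Origin under it.
- mug: White mug, leave alone: 76 mm across, 90 mm high. Origin at the centre of its underside.
- glue: White bottle, leave alone: 60 mm across, 160 mm high. Origin at the centre of its underside.
- mallet: Hammer lying flat, leave alone: 180 mm long along its x, under 45 mm high. Origin under it.
Not all that is in view belongs to the job. What is shaped like the blank but blue is not meant.

How it is judged:
By the outcome, as a careful person would: the job done as asked, in the order asked, and still so for the second after the job is handed in, with the robot touching nothing.
It also fails if it takes over 72 s, if anything falls off the work surface, if the arm or the gripper's body presses on something with over 40 N, if the wrist force passes 120 N, or if a joint passes its speed limit or range.

## Working session

There is one attempt and no reset: what is moved stays moved. The work goes in short steps, Python scripts to look and compute and a tool call to move; the robot and the scene stay as the last step left them, time stands still between calls to the robot, and variables do not carry over. Pictures are saved under pics/ and viewed, at most 10 in all, crops included, and the job is handed in when it is done.

Besides the shell and the picture viewer there is one more tool, called after ">>>" by a JSON object that holds its "fn" and its "kwargs". jog_arm: Moves the arm, as the interface text tells. Its arguments: {"type":"object","properties":{"commands":{"type":"array","items":{"type":"array","items":{"type":"number"}}},"fingers":{"type":"number"}},"required":["commands"]}

```bash
mkdir -p pics; ls
cat > h.py <<'E'
import numpy as np, cv2
from cell import bot, cams, recognise
from scipy.spatial.transform import Rotation as R
def world(c):
    d=c["depth"]; v,u=np.mgrid[:d.shape[0],:d.shape[1]]
    p=np.stack([(u-c["cx"])/c["fx"]*d,(v-c["cy"])/c["fy"]*d,d],-1)
    if "rvec" in c:
        M=cv2.Rodrigues(np.array(c["rvec"],float))[0]
        return (p-np.array(c["tvec"]).ravel())@M
def save(n,im): cv2.imwrite(f"pics/{n}.png",cv2.cvtColor(im,cv2.COLOR_RGB2BGR))
E
python3 - <<'E'
from h import *
ims=[]
for n in ["top","scene"]:
    c=cams.capture(n); ims.append(c["img"]); np.savez(n+".npz",**{k:v for k,v in c.items()})
    W=world(c)
    for l in ["engraver","lock_bar","lock_grip","lock_hinge","blank","stamp_knob","stamp_long","stamp_flat","mug","glue","mallet","chisel","ink_pad"]:
        r=recognise(c,l)
        for q in r[:3]:
            a,b,x,y=[int(t) for t in q["rect"]]; m=W[(b+y)//2,(a+x)//2]
            print(n,l,round(q["score"],2),[a,b,x,y],m.round(3))
    save(n,c["img"])
print(bot.state())
E
```

```text
pics
top engraver 0.59 [273, 90, 349, 229] [ 0.627 -0.057  0.163]
top lock_bar 0.87 [282, 163, 345, 216] [ 0.587 -0.071  0.011]
top lock_grip 0.83 [279, 163, 344, 211] [ 0.591 -0.065  0.015]
top lock_hinge 0.58 [274, 90, 352, 229] [ 0.627 -0.061  0.165]
top blank 0.93 [114, 286, 152, 335] [0.281 0.361 0.047]
top blank 0.92 [196, 184, 223, 221] [0.543 0.187 0.057]
top blank 0.77 [137, 175, 176, 216] [0.559 0.317 0.059]
top stamp_knob 0.81 [143, 236, 176, 274] [0.412 0.298 0.076]
top stamp_long 0.93 [401, 160, 440, 219] [ 0.584 -0.336  0.045]
top stamp_flat 0.94 [383, 235, 417, 274] [ 0.423 -0.285  0.03 ]
top mug 0.88 [173, 109, 219, 148] [0.748 0.238 0.004]
top glue 0.75 [370, 118, 402, 153] [ 0.703 -0.24   0.106]
top mallet 0.8 [114, 108, 162, 175] [0.706 0.382 0.022]
top chisel 0.75 [211, 235, 229, 279] [0.41  0.16  0.027]
top ink_pad 0.69 [302, 263, 334, 287] [ 0.369 -0.083  0.017]
top ink_pad 0.63 [135, 174, 176, 215] [0.561 0.32  0.058]
scene engraver 0.75 [150, 224, 179, 271] [ 0.617 -0.341  0.054]
scene engraver 0.58 [224, 216, 292, 327] [ 0.669 -0.068  0.012]
scene lock_grip 0
[... 952 characters left out ...]
46 0.012 1.316]
{'time': 1.4, 'joints': array([-1.31608602e+00,  8.72312773e-02,  1.37070587e+00,  1.35115514e-05,
        1.68361096e+00, -1.03110597e-01]), 'qvel': array([ 0.00062527, -0.00173707, -0.00015213,  0.00127098, -0.00036033,
       -0.00083624]), 'joint_efforts': array([-1.04273429e-03, -3.40035760e+01, -3.02595413e+01,  7.17198593e-02,
        2.39352387e-02, -1.49369276e-05]), 'eef_pos': array([ 0.1926264 , -0.51517931,  0.23048578]), 'ee_rot': array([ 3.14154696e+00, -8.76939205e-06,  3.57822423e-01]), 'ft_force': array([-0.35334881,  1.18525825, -0.32943202]), 'wrist_torque': array([-0.02659883,  0.0256016 ,  0.00693254]), 'finger_force': 0.0, 'opening': 0.09371806768792133}
```

Run:
```python
from h import *
c=np.load("top.npz"); im=c["img"]
save("topcrop",cv2.resize(im[90:350,100:450],None,fx=2.28,fy=2.28,interpolation=cv2.INTER_CUBIC))
W=world(c)
for n,(a,b,x,y) in dict(A=[110,282,156,339],B=[192,180,227,225],C=[133,171,180,220]).items():
    P=W[b:y,a:x].reshape(-1,3); I=im[b:y,a:x].reshape(-1,3)
    for lo,hi in [(.010,.04),(.05,.07)]:
        m=(P[:,2]>lo)&(P[:,2]<hi); r=cv2.minAreaRect(P[m][:,:2].astype(np.float32)*1000)
        print(n,lo,m.sum(),r,np.median(P[m],0).round(4),np.median(I[m],0))
```

```text
A 0.01 518 ((282.4627380371094, 372.922119140625), (61.495887756347656, 90.72382354736328), 70.1548080444336) [0.2817 0.3576 0.0237] [ 58.  128.5 240. ]
A 0.05 455 ((282.1130065917969, 372.80194091796875), (28.036523818969727, 90.19950103759766), 70.15901184082031) [0.282  0.3719 0.0577] [ 56. 137. 243.]
B 0.01 481 ((545.085693359375, 193.51376342773438), (90.88204956054688, 60.79050827026367), 6.081892490386963) [0.5431 0.1788 0.0238] [ 66. 140. 245.]
B 0.05 394 ((544.6673583984375, 193.64108276367188), (89.02962493896484, 26.76727294921875), 6.046365737915039) [0.5437 0.1932 0.0575] [ 63. 144. 244.]
C 0.01 530 ((580.9072875976562, 340.923095703125), (127.0631332397461, 61.16886901855469), 33.747344970703125) [0.5673 0.3257 0.024 ] [231.5 194.  129. ]
C 0.05 394 ((566.4960327148438, 330.9190673828125), (90.31453704833984, 26.72021484375), 34.21663284301758) [0.5663 0.3299 0.0578] [238. 206. 135.]
```

View pics/topcrop.png

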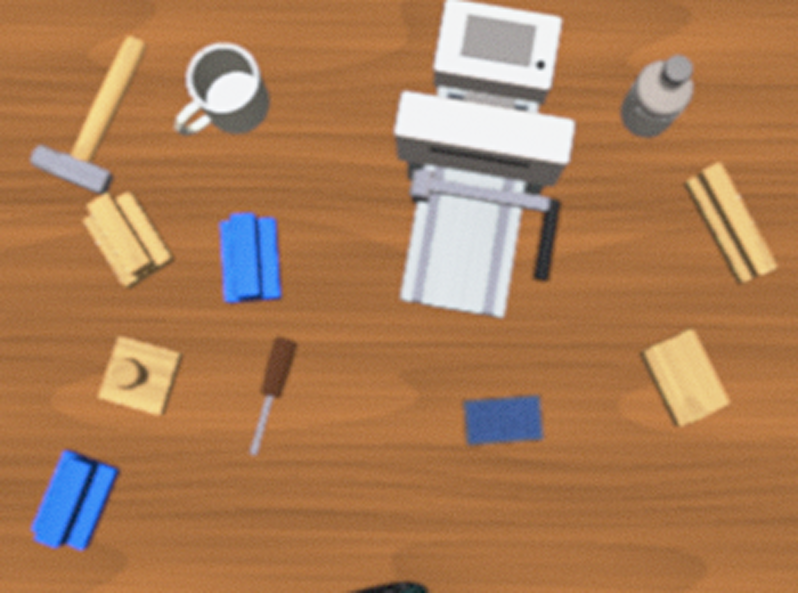

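Run:
```python
from h import *
c=np.load("top.npz"); im=c["img"]
save("C",cv2.resize(im[165:225,125:185],None,fx=8,fy=8,interpolation=cv2.INTER_CUBIC))
W=world(c)
P=W[85:235,265:360].reshape(-1,3);I=im[85:235,265:360].reshape(-1,3).astype(int)
def rect(m,t):
    r=cv2.minAreaRect(P[m][:,:2].astype(np.float32)*1000); print(t,m.sum(),np.round(r[0],1),np.round(r[1],1),round(r[2],2),P[m][:,2].mean().round(4))
z=P[:,2]
rect((z>.180)&(z<.2),"beam exp 45x170")
rect((z>.058)&(z<.072)&(P[:,0]>.7),"housing 85x130")
rect((z>.008)&(z<.016)&(P[:,0]<.62),"floor y116 ")
rect((z>.021)&(z<.03)&(P[:,0]<.66),"rails y 92")
dark=(I.max(1)<70)&(z>.045)&(z<.07)
rect(dark,"handle 18x76")
rect((z>.05)&(z<.07)&~dark&(P[:,0]<.69),"bar")
```

```text
beam exp 45x170 1682 [656.6 -58.1] [170.4  58.5] 80.57 0.1915
housing 85x130 1663 [782.5 -78.2] [129.9  85.8] 80.68 0.0652
floor y116  1573 [556.9 -35.9] [126.1 125.2] 80.9 0.0118
rails y 92 505 [570.4 -37.5] [125.8 152.3] 80.6 0.0255
handle 18x76 165 [ 628.7 -114.7] [183.5 182.7] 39.48 0.0579
bar 517 [606.4 -72.9] [192.8  86.1] 56.46 0.0563
```

View pics/C.png

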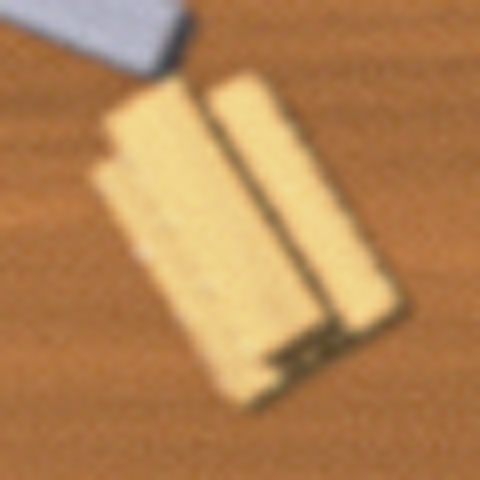

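Run:
```python
from h import *
c=np.load("top.npz"); im=c["img"]
W=world(c)
P=W[85:235,265:360].reshape(-1,3)*1000;I=im[85:235,265:360].reshape(-1,3).astype(int)
th=np.radians(-9.4); o=np.array([617.2,-50.8])
M=np.array([[np.cos(th),np.sin(th)],[-np.sin(th),np.cos(th)]])
E=np.c_[(P[:,:2]-o)@M.T,P[:,2]]
x,y,z=E.T
for lo,hi in [(-115,-80),(-60,-20)]:
    m=(x>lo)&(x<hi)
    for s in (1,-1):
        r=m&(z>20)&(z<31)&(s*y>25)&(s*y<60); f=m&(z>8)&(z<16)&(s*y>0)&(s*y<70)
        print(lo,s,"rail",np.percentile(y[r],[2,50,98]).round(1),"floor",np.percentile(y[f],[2,98]).round(1))
h=(x>-90)&(x<-15)&(z>42)&(z<70)&(y<-70)&(y>-110)
print("handle",np.percentile(x[h],[1,99]).round(1),np.percentile(y[h],[2,50,98]).round(1),np.percentile(z[h],[50,95]),np.polyfit(x[h],y[h],1))
f=(z>8)&(z<31)&(abs(y)<50); print("near",np.percentile(x[f],1))
```

```text
-115 1 rail [33.7 39.5 45.1] floor [ 1.1 56.3]
-115 -1 rail [-46.2 -40.6 -34.8] floor [-57.3  -1.1]
-60 1 rail [33.8 39.6 45.5] floor [ 1.2 56.5]
-60 -1 rail [-46.2 -40.6 -34.5] floor [-57.3  -0.9]
handle [-82.  -15.5] [-97.7 -88.7 -80.7] [56.71887881 61.27623451] [ 9.09863250e-03 -8.83772454e+01]
near -123.22991675637778
```

>>> {"fn": "jog_arm", "kwargs": {"commands": [[0.3, 0.32, 0, 0, 0, -0.034], [0.3, 0.32, 0, 0, 0, -0.034], [0.3, 0.32, 0, 0, 0, -0.034], [0.3, 0.32, 0, 0, 0, -0.034], [0.3, 0.32, 0, 0, 0, -0.03], [0.3, 0.32, 0, 0, 0, 0], [0.3, 0.32, 0, 0, 0, 0], [0.3, 0.32, 0, 0, 0, 0], [0.3, 0.32, -0.1, 0, 0, 0], [0.3, 0.32, -0.1, 0, 0, 0], [0.3, 0.32, -0.1, 0, 0, 0], [0.2, 0.34, -0.1, 0, 0, 0]], "fingers": 50}}

```text
time: 2.4
eef_pos: [0.5254, -0.1482, 0.1925]
ee_rot: [3.141, -0.001, -0.162]
ft_force: [1.0, -0.5, -0.5]
opening: 0.0499
finger_force: 0.0
```

>>> {"fn": "jog_arm", "kwargs": {"commands": [[0, 0, 0, 0, 0, 0], [0, 0, 0, 0, 0, 0]]}}

```text
time: 2.57
eef_pos: [0.5238, -0.1476, 0.1916]
ee_rot: [-3.141, 0.002, -0.158]
ft_force: [-0.1, 0.2, 0.4]
opening: 0.0501
finger_force: 0.0
```

Run:
```python
import numpy as np
c,s=np.cos(-.164),np.sin(-.164); o=np.array([617.1,-51.3])
def w(x,y,z): return np.array([o[0]+c*x-s*y,o[1]+s*x+c*y,z])
a=np.r_[np.linspace(0,2.76,15)]
Q=np.array([w(-60,56-145*np.cos(t),56+145*np.sin(t)) for t in a])
print(Q.round(1)); print((np.diff(Q,axis=0)/100).round(3).tolist())
print("place",w(-75,0,0),w(-105,0,0),w(57,0,0))
```

```text
[[ 543.4 -129.3   56. ]
 [ 543.8 -126.5   84.4]
 [ 545.2 -118.3  111.7]
 [ 547.4 -105.   136.8]
 [ 550.4  -87.1  158.9]
 [ 554.   -65.3  176.9]
 [ 558.1  -40.4  190.2]
 [ 562.6  -13.4  198.4]
 [ 567.2   14.7  201. ]
 [ 571.8   42.7  198. ]
 [ 576.3   69.5  189.5]
 [ 580.4   94.3  175.9]
 [ 583.9  115.9  157.5]
 [ 586.9  133.5  135.3]
 [ 589.   146.5  110. ]]
[[0.005, 0.028, 0.284], [0.014, 0.082, 0.273], [0.022, 0.133, 0.251], [0.03, 0.179, 0.22], [0.036, 0.218, 0.18], [0.041, 0.249, 0.133], [0.045, 0.27, 0.081], [0.046, 0.28, 0.026], [0.046, 0.28, -0.03], [0.044, 0.269, -0.085], [0.041, 0.247, -0.137], [0.036, 0.216, -0.183], [0.029, 0.176, -0.222], [0.022, 0.13, -0.253]]
place [543.10634142 -39.0550627    0.        ] [513.50887798 -34.15708778   0.        ] [673.33518052 -60.60615235   0.        ]
```

>>> {"fn": "jog_arm", "kwargs": {"commands": [[0.1, 0.09, -0.2, 0, 0, -0.002], [0.096, 0.093, -0.25, 0, 0, 0], [0, 0, -0.3, 0, 0, 0], [0, 0, -0.3, 0, 0, 0], [0, 0, -0.2, 0, 0, 0], [0, 0, -0.106, 0, 0, 0], [0, 0, 0, 0, 0, 0], [0, 0, 0, 0, 0, 0]]}}

```text
time: 3.23
eef_pos: [0.5432, -0.1324, 0.0579]
ee_rot: [3.141, -0.001, -0.17]
ft_force: [0.2, -0.1, 0.8]
opening: 0.0501
finger_force: 0.0
```

>>> {"fn": "jog_arm", "kwargs": {"commands": [[0, 0, 0, 0, 0, 0], [0, 0, 0, 0, 0, 0], [0, 0, 0, 0, 0, 0], [0, 0, 0, 0, 0, 0], [0, 0, 0, 0, 0, 0], [0, 0, 0, 0, 0, 0], [0, 0, 0, 0, 0, 0], [0, 0, 0, 0, 0, 0]], "fingers": 0}}

```text
time: 3.9
eef_pos: [0.5439, -0.1297, 0.058]
ee_rot: [-3.139, -0.001, -0.168]
ft_force: [0.4, 5.3, 3.0]
opening: 0.0171
finger_force: 30.0
```

>>> {"fn": "jog_arm", "kwargs": {"commands": [[0.001, 0.006, 0.142, 0, 0, 0], [0.004, 0.022, 0.142, 0, 0, 0], [0.006, 0.035, 0.139, 0, 0, 0], [0.008, 0.047, 0.134, 0, 0, 0], [0.01, 0.06, 0.129, 0, 0, 0], [0.012, 0.073, 0.122, 0, 0, 0], [0.014, 0.084, 0.115, 0, 0, 0], [0.016, 0.095, 0.105, 0, 0, 0], [0.017, 0.105, 0.095, 0, 0, 0], [0.019, 0.113, 0.085, 0, 0, 0], [0.02, 0.121, 0.072, 0, 0, 0], [0.021, 0.128, 0.061, 0, 0, 0]]}}

```text
time: 4.9
eef_pos: [0.558, -0.0465, 0.1961]
ee_rot: [3.132, -0.005, -0.171]
ft_force: [-3.9, -8.6, 7.2]
opening: 0.0174
finger_force: 30.0
```

>>> {"fn": "jog_arm", "kwargs": {"commands": [[0.022, 0.133, 0.047, 0, 0, 0], [0.023, 0.137, 0.034, 0, 0, 0], [0.023, 0.14, 0.02, 0, 0, 0], [0.023, 0.14, 0.006, 0, 0, 0], [0.023, 0.141, -0.008, 0, 0, 0], [0.023, 0.139, -0.022, 0, 0, 0], [0.022, 0.136, -0.036, 0, 0, 0], [0.022, 0.133, -0.049, 0, 0, 0], [0.021, 0.126, -0.062, 0, 0, 0], [0.02, 0.121, -0.075, 0, 0, 0], [0, 0, 0, 0, 0, 0], [0, 0, 0, 0, 0, 0]]}}

```text
time: 5.9
eef_pos: [0.5809, 0.0946, 0.1749]
ee_rot: [-3.139, -0.0, -0.167]
ft_force: [4.5, 1.0, -0.4]
opening: 0.017
finger_force: 30.0
```

>>> {"fn": "jog_arm", "kwargs": {"commands": [[0.018, 0.111, -0.087, 0, 0, 0], [0.017, 0.104, -0.096, 0, 0, 0], [0.015, 0.092, -0.107, 0, 0, 0], [0.014, 0.084, -0.115, 0, 0, 0], [0.012, 0.071, -0.123, 0, 0, 0], [0.01, 0.06, -0.13, 0, 0, 0], [0, 0, 0, 0, 0, 0], [0, 0, 0, 0, 0, 0]]}}

```text
time: 6.57
eef_pos: [0.5887, 0.1456, 0.1081]
ee_rot: [-3.141, 0.002, -0.168]
ft_force: [5.8, -0.8, -2.6]
opening: 0.0171
finger_force: 30.0
```

>>> {"fn": "jog_arm", "kwargs": {"commands": [[0, 0, 0, 0, 0, 0], [0, 0, 0, 0, 0, 0], [0, 0, 0, 0, 0, 0], [0, 0, 0, 0, 0, 0], [0, 0, 0, 0, 0, 0], [0, 0, 0.2, 0, 0, 0], [0, 0, 0.3, 0, 0, 0], [0, 0, 0.3, 0, 0, 0], [-0.2, 0, 0.2, 0, 0, 0], [-0.2, 0.1, 0, 0, 0, 0], [0, 0, 0, 0, 0, 0]], "fingers": 50}}

```text
time: 7.48
eef_pos: [0.5472, 0.1559, 0.2141]
ee_rot: [-3.139, -0.003, -0.167]
ft_force: [0.3, 0.2, 0.3]
opening: 0.05
finger_force: 0.0
```

Run:
```python
from h import *
c=cams.capture("top"); np.savez("top2.npz",**{k:v for k,v in c.items()}); W=world(c)
save("top2",cv2.resize(c["img"][90:350,100:450],None,fx=2.28,fy=2.28))
P=W[171:220,133:180].reshape(-1,3);m=(P[:,2]>.05)&(P[:,2]<.07)
print(cv2.minAreaRect(P[m][:,:2].astype(np.float32)*1000))
print(bot.state()["eef_pos"],bot.state()["time"])
```

```text
((542.618408203125, 301.0169677734375), (19.774999618530273, 7.968801975250244), 16.43694496154785)
[0.54801182 0.15507715 0.21250104] 7.5333
```

View pics/top2.png

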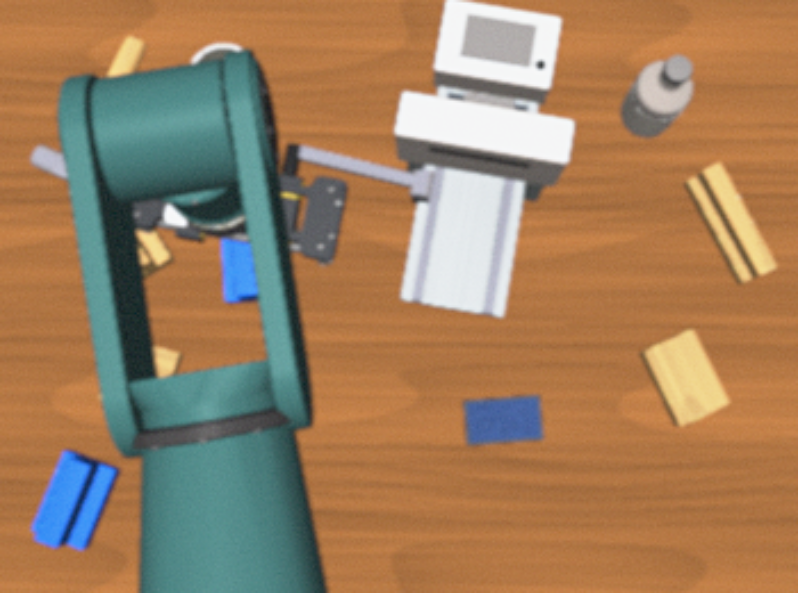

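>>> {"fn": "jog_arm", "kwargs": {"commands": [[0, 0.25, 0, 0, 0, 0.035], [0, 0.25, 0, 0, 0, 0.035], [0, 0.25, 0, 0, 0, 0.035], [0, 0.25, 0, 0, 0, 0.035], [0, 0.25, 0, 0, 0, 0.035], [0, 0.25, 0, 0, 0, 0.035], [0, 0.13, -0.1, 0, 0, 0.033], [0, 0, -0.2, 0, 0, 0], [0, 0, -0.2, 0, 0, 0], [0, 0, 0, 0, 0, 0], [0, 0, 0, 0, 0, 0]], "fingers": 62}}

```text
time: 8.45
eef_pos: [0.548, 0.3167, 0.1582]
ee_rot: [-3.141, 0.005, 0.595]
ft_force: [-0.2, 0.6, -0.3]
opening: 0.0618
finger_force: 0.0
```

Run:
```python
from h import *
s=bot.state(); c=cams.capture("wrist"); print(s["eef_pos"],s["ee_rot"],s["time"])
d=c["depth"]; v,u=np.mgrid[:420,:560]
p=np.stack([(u-c["cx"])/c["fx"]*d,(v-c["cy"])/c["fy"]*d,d],-1)
m=np.array(c["mount"]); T=p@m[:3,:3].T+m[:3,3]
W=T@R.from_euler("xyz",s["ee_rot"]).as_matrix().T+s["eef_pos"]
I=c["img"].astype(int)
k=(d>0)&(W[...,2]>.052)&(W[...,2]<.068)&(I[...,0]>I[...,2]+50)&(np.hypot(W[...,0]-.5665,W[...,1]-.331)<.07)
print(k.sum(),cv2.minAreaRect(W[k][:,:2].astype(np.float32)*1000)); save("w1",c["img"])
```

```text
[0.54800604 0.3167209  0.1582081 ] [-3.14095389  0.00527734  0.59483211] 8.45
4375 ((568.026123046875, 331.02130126953125), (89.7404556274414, 25.979084014892578), 34.08456802368164)
```

View pics/w1.png

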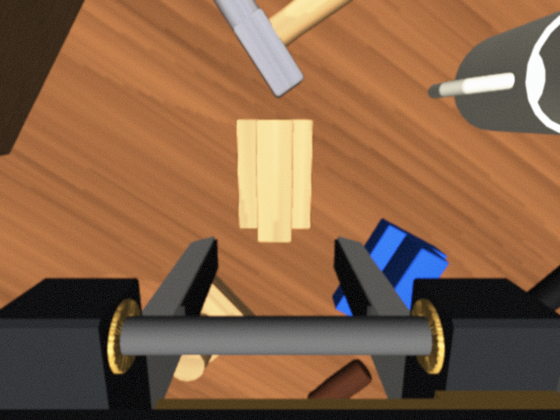

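>>> {"fn": "jog_arm", "kwargs": {"commands": [[0.01, 0.015, -0.25, 0, 0, 0], [0, 0, -0.25, 0, 0, 0], [0, 0, -0.25, 0, 0, 0], [0, 0, -0.2, 0, 0, 0], [0, 0, -0.07, 0, 0, 0], [0, 0, 0, 0, 0, 0], [0, 0, 0, 0, 0, 0]]}}

```text
time: 9.08
eef_pos: [0.5508, 0.3191, 0.0605]
ee_rot: [3.141, -0.002, 0.595]
ft_force: [1.2, 0.6, -0.1]
opening: 0.0624
finger_force: 0.0
```

>>> {"fn": "jog_arm", "kwargs": {"commands": [[0, 0, 0, 0, 0, 0], [0, 0, 0, 0, 0, 0], [0, 0, 0, 0, 0, 0], [0, 0, 0, 0, 0, 0], [0, 0, 0, 0, 0, 0], [0, 0, 0, 0, 0, 0], [0, 0, 0, 0, 0, 0]], "fingers": 0}}

```text
time: 9.67
eef_pos: [0.5498, 0.319, 0.0592]
ee_rot: [3.142, -0.0, 0.595]
ft_force: [-0.8, -0.9, 1.1]
opening: 0.0259
finger_force: 30.0
```

>>> {"fn": "jog_arm", "kwargs": {"commands": [[0, 0, 0.2, 0, 0, 0], [0, 0, 0.3, 0, 0, 0], [0, 0, 0.35, 0, 0, 0], [0, 0, 0.35, 0, 0, 0], [0, 0, 0.3, 0, 0, 0], [-0.05, -0.2, 0.3, 0, 0, 0], [-0.05, -0.3, 0, 0, 0, -0.0345], [-0.05, -0.3, 0, 0, 0, -0.0345], [-0.05, -0.3, 0, 0, 0, -0.0345], [-0.05, -0.3, 0, 0, 0, -0.0345], [0, -0.3, 0, 0, 0, -0.0345], [0, -0.3, 0, 0, 0, -0.0345]]}}

```text
time: 10.67
eef_pos: [0.5238, 0.1176, 0.2382]
ee_rot: [3.141, 0.001, -0.06]
ft_force: [0.4, -0.2, -2.2]
opening: 0.0254
finger_force: 30.0
```

>>> {"fn": "jog_arm", "kwargs": {"commands": [[0, -0.3, 0, 0, 0, -0.0345], [0, -0.3, 0, 0, 0, 0], [0, -0.3, 0, 0, 0, 0], [0, -0.3, 0, 0, 0, 0], [0, -0.25, 0, 0, 0, 0], [0, -0.1, -0.2, 0, 0, 0], [0, 0, -0.3, 0, 0, 0], [0, 0, -0.3, 0, 0, 0], [0, 0, -0.2, 0, 0, 0], [0, 0, -0.1, 0, 0, 0], [0, 0, 0, 0, 0, 0], [0, 0, 0, 0, 0, 0]]}}

```text
time: 11.67
eef_pos: [0.5247, -0.036, 0.1289]
ee_rot: [3.141, 0.001, -0.163]
ft_force: [0.7, 0.5, -1.0]
opening: 0.0259
finger_force: 30.0
```

>>> {"fn": "jog_arm", "kwargs": {"commands": [[0, 0, -0.2, 0, 0, 0], [0, 0, -0.15, 0, 0, 0], [0, 0, -0.1, 0, 0, 0], [0, 0, -0.06, 0, 0, 0], [0, 0, -0.04, 0, 0, 0], [0, 0, 0, 0, 0, 0], [0, 0, 0, 0, 0, 0]]}}

```text
time: 12.25
eef_pos: [0.5253, -0.0362, 0.0748]
ee_rot: [3.141, -0.001, -0.163]
ft_force: [-0.4, 0.1, -1.6]
opening: 0.026
finger_force: 30.0
```

Run:
```python
from h import *
s=bot.state(); c=cams.capture("wrist"); print(s["eef_pos"],s["ft_force"],s["time"])
save("w2",c["img"])
```

```text
[ 0.52532516 -0.03617125  0.07479133] [-0.3786752   0.11200711 -1.64847086] 12.25
```

View pics/w2.png

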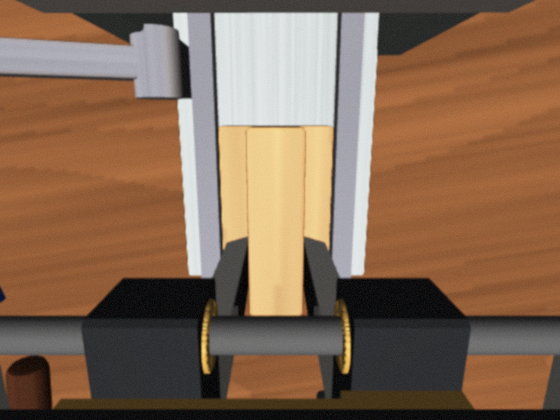

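>>> {"fn": "jog_arm", "kwargs": {"commands": [[0, 0, -0.02, 0, 0, 0], [0, 0, -0.01, 0, 0, 0], [0.1, -0.016, 0, 0, 0, 0], [0.1, -0.016, 0, 0, 0, 0], [0.1, -0.016, 0, 0, 0, 0], [0, 0, 0, 0, 0, 0], [0, 0, 0, 0, 0, 0]]}}

```text
time: 12.88
eef_pos: [0.5562, -0.0412, 0.0713]
ee_rot: [3.141, -0.002, -0.164]
ft_force: [1.7, -0.8, -1.2]
opening: 0.0256
finger_force: 30.0
```

Run:
```python
from h import *
c=cams.capture("wrist");print(np.round(c["mount"],3), bot.state()["joints"].round(3))
for a in (30,35,40):
  a=np.radians(a); d=np.array([np.sin(a),-np.cos(a)]); xt=np.array([np.cos(a),np.sin(a)])
  tip=np.array([12-8*np.cos(a),38-0]); tcp=tip-25*d
  cam=tcp+c["mount"][0][3]*xt+c["mount"][2][3]*d; b=tcp-72*d+37.5*xt
  print(a,"tcp",tcp,"cam",cam,"bodycorner",b,"top",tcp-170*d+37.5*xt)
```

```text
[[ 0.001 -0.971 -0.239  0.07 ]
 [ 1.     0.     0.001 -0.   ]
 [-0.001 -0.239  0.971 -0.154]
 [ 0.     0.     0.     1.   ]] [-0.175  0.187  1.581 -0.     1.372  1.559]
0.5235987755982988 tcp [-7.42820323 59.65063509] cam [-7.44497032 59.81885834] bodycorner [-10.95225059 140.75446417] top [-59.95225059 225.62495374]
0.6108652381980153 tcp [-8.89262726 58.47880111] cam [-8.92399217 58.64492286] bodycorner [-19.47192902 138.96686466] top [-75.68241978 219.243765  ]
0.6981317007977318 tcp [-10.19804579  57.15111108] cam [-10.24376981  57.31386706] bodycorner [-27.75208707 136.41084635] top [-90.74527282 211.48320177]
```

>>> {"fn": "jog_arm", "kwargs": {"commands": [[0, 0, 0, 0, 0, 0], [0, 0, 0, 0, 0, 0], [0, 0, 0, 0, 0, 0], [0, 0, 0, 0, 0, 0], [0, 0, 0, 0, 0, 0], [0, 0, 0.15, 0, 0, 0], [0, 0, 0.25, 0, 0, 0]], "fingers": 50}}

```text
time: 13.52
eef_pos: [0.5521, -0.0404, 0.1078]
ee_rot: [-3.142, 0.008, -0.164]
ft_force: [-0.6, -1.3, -1.5]
opening: 0.05
finger_force: 0.0
```

>>> {"fn": "jog_arm", "kwargs": {"commands": [[-0.1, 0.016, 0, -0.0053, -0.032, 0], [-0.1, 0.016, 0, -0.0053, -0.032, 0], [-0.1, 0.016, 0, -0.0053, -0.032, 0], [-0.1, 0.016, 0, -0.0053, -0.032, 0], [-0.1, 0.016, 0, -0.0053, -0.032, 0], [-0.085, 0.017, 0, -0.0053, -0.032, 0], [0, 0, 0, 0, 0, 0], [0, 0, 0, 0, 0, 0], [0, 0, 0, 0, 0, 0]], "fingers": 0}}

```text
time: 14.27
eef_pos: [0.4983, -0.0316, 0.1136]
ee_rot: [3.141, -0.614, -0.163]
ft_force: [0.1, -0.2, 1.1]
opening: 0.0005
finger_force: 0.0
```

```bash
cat >> h.py <<'E'
def rel(p):
    c,s=np.cos(-.164),np.sin(-.164); d=np.asarray(p)*1000-[617.1,-51.3,0]
    return np.array([c*d[0]+s*d[1],-s*d[0]+c*d[1],d[2]]).round(1)
def rep():
    s=bot.state(); r=R.from_euler("xyz",s["ee_rot"]).as_matrix(); e=R.from_euler("z",.164).as_matrix()@r
    print("tcp",rel(s["eef_pos"]),"d",e[:,2].round(3),"ytool",e[:,1].round(3),"t",s["time"],s["joints"].round(2),s["ft_force"].round(1))
E
python3 -c "
from h import *
rep()"
```

```text
tcp [-120.4    0.   113.6] d [ 0.576 -0.    -0.817] ytool [ 0.    -1.     0.001] t 14.2667 [-0.18 -0.38  2.13  0.02  0.77  1.54] [ 0.1 -0.2  1.1]
```

>>> {"fn": "jog_arm", "kwargs": {"commands": [[0, 0, -0.2, 0, 0, 0], [0, 0, -0.2, 0, 0, 0], [0, 0, -0.12, 0, 0, 0], [0, 0, -0.03, 0, 0, 0], [0, 0, 0, 0, 0, 0]]}}

```text
time: 14.68
eef_pos: [0.4984, -0.0317, 0.0569]
ee_rot: [3.141, -0.611, -0.164]
ft_force: [-1.0, 0.6, -0.7]
opening: 0.0008
finger_force: 0.0
```

>>> {"fn": "jog_arm", "kwargs": {"commands": [[0.05, -0.008, 0, 0, 0, 0], [0.05, -0.008, 0, 0, 0, 0], [0.07, -0.012, 0, 0, 0, 0], [0.09, -0.015, 0, 0, 0, 0], [0.09, -0.015, 0, 0, 0, 0], [0.09, -0.015, 0, 0, 0, 0], [0.09, -0.015, 0, 0, 0, 0], [0.09, -0.015, 0, 0, 0, 0], [0.09, -0.015, 0, 0, 0, 0], [0.09, -0.015, 0, 0, 0, 0], [0.09, -0.015, 0, 0, 0, 0], [0, 0, 0, 0, 0, 0]]}}

```text
time: 15.68
eef_pos: [0.5871, -0.0465, 0.0565]
ee_rot: [3.141, -0.613, -0.164]
ft_force: [-0.2, 0.5, 0.5]
opening: 0.0008
finger_force: 0.0
```

```bash
python3 -c "
from h import *
rep()"
```

```text
tcp [-30.3  -0.1  56.5] d [ 0.575 -0.    -0.818] ytool [ 0. -1.  0.] t 15.6833 [-0.18 -0.06  2.01  0.02  0.58  1.54] [-0.2  0.5  0.5]
```

Next, the last ~21 mm slowly, reading the force.

>>> {"fn": "jog_arm", "kwargs": {"commands": [[0.05, -0.008, 0, 0, 0, 0], [0.05, -0.008, 0, 0, 0, 0], [0.04, -0.007, 0, 0, 0, 0], [0.03, -0.005, 0, 0, 0, 0], [0.02, -0.003, 0, 0, 0, 0], [0, 0, 0, 0, 0, 0]]}}

```text
time: 16.18
eef_pos: [0.6044, -0.0491, 0.0558]
ee_rot: [3.141, -0.611, -0.163]
ft_force: [-0.1, -0.7, -0.1]
opening: 0.0003
finger_force: 0.1
```

>>> {"fn": "jog_arm", "kwargs": {"commands": [[0.01, -0.002, 0, 0, 0, 0], [0.01, -0.002, 0, 0, 0, 0], [0.01, -0.002, 0, 0, 0, 0], [0, 0, 0, 0, 0, 0]]}}

```text
time: 16.52
eef_pos: [0.6072, -0.0497, 0.0559]
ee_rot: [3.141, -0.611, -0.164]
ft_force: [-1.3, 0.4, -0.2]
opening: 0.0005
finger_force: 0.3
```

```bash
python3 -c "
from h import *
rep()
c=cams.capture('wrist');save('w3',c['img'])"
```

```text
tcp [-10.   -0.   55.9] d [ 0.574 -0.    -0.819] ytool [ 0. -1.  0.] t 16.5167 [-0.18 -0.02  1.97  0.02  0.58  1.54] [-1.3  0.4 -0.2]
```

View pics/w3.png

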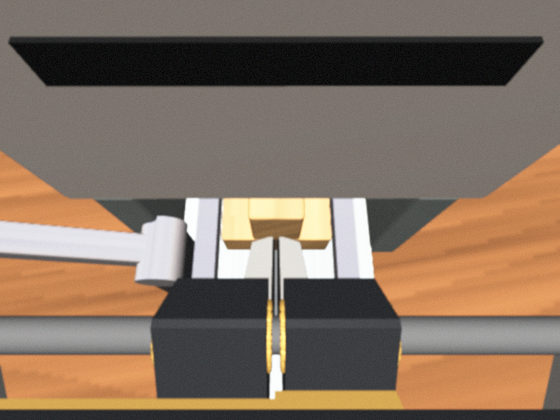

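>>> {"fn": "jog_arm", "kwargs": {"commands": [[0.01, -0.002, 0, 0, 0, 0], [0.01, -0.002, 0, 0, 0, 0], [0.01, -0.002, 0, 0, 0, 0], [0, 0, 0, 0, 0, 0]]}}

```text
time: 16.9
eef_pos: [0.6095, -0.0501, 0.0555]
ee_rot: [3.141, -0.609, -0.163]
ft_force: [-6.5, 1.4, 3.1]
opening: 0.0007
finger_force: 3.2
```

>>> {"fn": "jog_arm", "kwargs": {"commands": [[0.01, -0.002, 0, 0, 0, 0], [0.01, -0.002, 0, 0, 0, 0], [0, 0, 0, 0, 0, 0]]}}

```text
time: 17.15
eef_pos: [0.6101, -0.0502, 0.0553]
ee_rot: [3.141, -0.606, -0.163]
ft_force: [-16.7, 2.7, 11.8]
opening: 0.0005
finger_force: 8.6
```

>>> {"fn": "jog_arm", "kwargs": {"commands": [[-0.1, 0.016, 0, 0, 0, 0], [-0.2, 0.033, 0, 0, 0, 0], [-0.25, 0.041, 0, 0, 0, 0], [-0.24, 0.04, 0.1, 0, 0, 0], [0, 0, 0.3, 0, 0, 0], [0, 0, 0.3, 0, 0, 0], [0, 0, 0.3, 0.0053, 0.032, 0], [0, 0, 0.3, 0.0053, 0.032, 0], [0, 0, 0.15, 0.0053, 0.032, 0], [0.1, 0.25, 0, 0.0053, 0.032, 0], [0.1, 0.25, 0, 0.0053, 0.032, 0], [0.1, 0.25, 0, 0.0053, 0.032, 0]]}}

```text
time: 18.15
eef_pos: [0.5649, 0.0379, 0.2017]
ee_rot: [-3.142, -0.006, -0.165]
ft_force: [-0.7, 0.6, -0.3]
opening: 0.0007
finger_force: 0.0
```

>>> {"fn": "jog_arm", "kwargs": {"commands": [[0.1, 0.3, 0, 0, 0, 0], [0.1, 0.3, 0, 0, 0, 0], [0.08, 0.3, 0, 0, 0, 0], [0, 0.19, 0, 0, 0, 0], [0, 0, 0, 0, 0, 0], [0, 0, 0, 0, 0, 0]], "fingers": 50}}

```text
time: 18.65
eef_pos: [0.5916, 0.1471, 0.1991]
ee_rot: [3.141, -0.006, -0.161]
ft_force: [0.2, -0.6, 0.6]
opening: 0.0371
finger_force: 0.0
```

```bash
python3 -c "
from h import *
rep(); print(bot.state()['eef_pos'])
c=cams.capture('wrist');save('w4',c['img'])"
```

```text
tcp [-57.5 191.6 199.1] d [ 0.006 -0.    -1.   ] ytool [ 0.003 -1.     0.   ] t 18.65 [ 0.15  0.22  1.28 -0.    1.63  1.88] [ 0.2 -0.6  0.6]
[0.59163379 0.14710483 0.19909374]
```

View pics/w4.png

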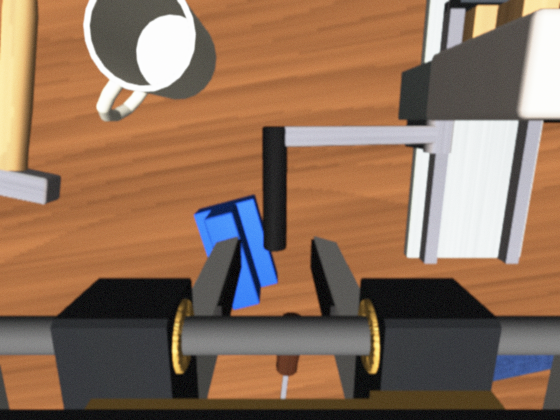

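>>> {"fn": "jog_arm", "kwargs": {"commands": [[-0.02, 0.005, -0.25, 0, 0, 0], [0, 0, -0.25, 0, 0, 0], [0, 0, -0.25, 0, 0, 0], [0, 0, -0.17, 0, 0, 0], [0, 0, 0, 0, 0, 0], [0, 0, 0, 0, 0, 0]]}}

```text
time: 19.2
eef_pos: [0.5888, 0.1453, 0.1066]
ee_rot: [3.141, -0.004, -0.165]
ft_force: [0.0, 0.2, 0.6]
opening: 0.0502
finger_force: 0.0
```

>>> {"fn": "jog_arm", "kwargs": {"commands": [[0, 0, 0, 0, 0, 0], [0, 0, 0, 0, 0, 0], [0, 0, 0, 0, 0, 0], [0, 0, 0, 0, 0, 0], [0, 0, 0, 0, 0, 0], [0, 0, 0, 0, 0, 0], [0, 0, 0, 0, 0, 0]], "fingers": 0}}

```text
time: 19.78
eef_pos: [0.5901, 0.1482, 0.1083]
ee_rot: [-3.139, -0.007, -0.163]
ft_force: [0.3, 4.0, 2.0]
opening: 0.0172
finger_force: 30.0
```

Run:
```python
from h import *
rep()
c,s=np.cos(-.164),np.sin(-.164)
t=rel(bot.state()["eef_pos"]); r=np.array([t[1]-56,t[2]-56]); print("r",np.hypot(*r), np.pi-np.arctan2(r[1],r[0]))
```

```text
tcp [-59.2 192.4 108.3] d [ 0.007  0.003 -1.   ] ytool [ 0.001 -1.    -0.003] t 19.7833 [0.15 0.26 1.41 0.   1.46 1.89] [0.3 4.  2. ]
r 146.0830243389012 2.775450912588377
```

>>> {"fn": "jog_arm", "kwargs": {"commands": [[-0.01, -0.06, 0.13, 0, 0, 0], [-0.012, -0.071, 0.123, 0, 0, 0], [-0.014, -0.084, 0.115, 0, 0, 0], [-0.015, -0.092, 0.107, 0, 0, 0], [-0.017, -0.104, 0.096, 0, 0, 0], [-0.018, -0.111, 0.087, 0, 0, 0], [-0.02, -0.121, 0.075, 0, 0, 0], [-0.021, -0.126, 0.062, 0, 0, 0], [-0.022, -0.133, 0.049, 0, 0, 0], [-0.022, -0.136, 0.036, 0, 0, 0], [-0.023, -0.139, 0.022, 0, 0, 0], [-0.023, -0.141, 0.008, 0, 0, 0]]}}

```text
time: 20.78
eef_pos: [0.5685, 0.0162, 0.2038]
ee_rot: [-3.138, -0.012, -0.162]
ft_force: [-1.7, 2.2, 10.0]
opening: 0.0171
finger_force: 30.0
```

>>> {"fn": "jog_arm", "kwargs": {"commands": [[-0.023, -0.14, -0.006, 0, 0, 0], [-0.023, -0.14, -0.02, 0, 0, 0], [-0.023, -0.137, -0.034, 0, 0, 0], [-0.022, -0.133, -0.047, 0, 0, 0], [-0.021, -0.128, -0.061, 0, 0, 0], [-0.02, -0.121, -0.072, 0, 0, 0], [-0.019, -0.113, -0.085, 0, 0, 0], [-0.017, -0.105, -0.095, 0, 0, 0], [-0.016, -0.095, -0.105, 0, 0, 0], [-0.014, -0.084, -0.115, 0, 0, 0], [0, 0, 0, 0, 0, 0], [0, 0, 0, 0, 0, 0]]}}

```text
time: 21.78
eef_pos: [0.547, -0.106, 0.1318]
ee_rot: [3.14, -0.002, -0.165]
ft_force: [3.5, -0.5, -2.3]
opening: 0.0171
finger_force: 30.0
```

```bash
python3 -c "
from h import *
rep();print(bot.state()['eef_pos'])"
```

```text
tcp [-60.2 -65.4 131.8] d [ 0.002 -0.002 -1.   ] ytool [-0.001 -1.     0.002] t 21.7833 [-0.29  0.14  1.51 -0.    1.49  1.44] [ 3.5 -0.5 -2.3]
[ 0.54700468 -0.10595348  0.1318244 ]
```

>>> {"fn": "jog_arm", "kwargs": {"commands": [[-0.012, -0.073, -0.122, 0, 0, 0], [-0.01, -0.06, -0.129, 0, 0, 0], [-0.008, -0.047, -0.134, 0, 0, 0], [-0.006, -0.035, -0.139, 0, 0, 0], [-0.004, -0.02, -0.13, 0, 0, 0], [0, 0, -0.08, 0, 0, 0], [0, 0, 0, 0, 0, 0], [0, 0, 0, 0, 0, 0]]}}

```text
time: 22.45
eef_pos: [0.5427, -0.1289, 0.0597]
ee_rot: [3.14, -0.002, -0.163]
ft_force: [-0.6, -2.5, -1.6]
opening: 0.017
finger_force: 30.0
```

>>> {"fn": "jog_arm", "kwargs": {"commands": [[0, 0, 0, 0, 0, 0], [0, 0, 0, 0, 0, 0], [0, 0, 0, 0, 0, 0], [0, 0, 0, 0, 0, 0], [0, 0, 0, 0, 0, 0], [0, 0, 0.2, 0, 0, 0], [0, 0, 0.3, 0, 0, 0], [0, 0, 0.3, 0, 0, 0], [-0.2, -0.1, 0.3, 0, 0, 0], [-0.3, -0.25, 0, 0, 0, 0], [-0.3, -0.25, 0, 0, 0, 0], [-0.3, -0.25, 0, 0, 0, 0]], "fingers": 50}}

```text
time: 23.45
eef_pos: [0.4332, -0.2136, 0.1721]
ee_rot: [3.141, -0.007, -0.162]
ft_force: [-0.1, -0.8, 0.5]
opening: 0.0499
finger_force: 0.0
```

>>> {"fn": "jog_arm", "kwargs": {"commands": [[-0.3, -0.25, 0, 0, 0, 0], [-0.3, -0.25, 0, 0, 0, 0], [-0.2, -0.3, 0, 0, 0, 0], [-0.1, -0.35, 0, 0, 0, 0], [-0.1, -0.35, 0, 0, 0, 0], [0, 0, 0, 0, 0, 0], [0, 0, 0, 0, 0, 0]]}}

```text
time: 24.03
eef_pos: [0.3331, -0.3642, 0.1708]
ee_rot: [-3.141, -0.005, -0.167]
ft_force: [0.5, 0.2, -0.4]
opening: 0.0498
finger_force: 0.0
```

Run:
```python
from h import *
rep(); c=cams.capture("top"); save("end",cv2.resize(c["img"][90:350,100:450],None,fx=2.28,fy=2.28))
s=cams.capture("scene")
W=world(s); E=(W*1000-[617.1,-51.3,0])@R.from_euler("z",.164).as_matrix().T
I=s["img"].astype(int); k=(I[...,0]>I[...,2]+60)&(abs(E[...,1])<30)&(E[...,2]>20)&(E[...,2]<85)&(E[...,0]>-120)&(E[...,0]<115)
print(k.sum(),np.percentile(E[k],[1,50,99],axis=0).round(1) if k.any() else "")
W=world(c); E=(W*1000-[617.1,-51.3,0])@R.from_euler("z",.164).as_matrix().T
h=(E[...,0]>-80)&(E[...,0]<-20)&(E[...,1]<-70)&(E[...,1]>-110)&(E[...,2]>30); print("handle",np.median(E[h],0))
```

```text
tcp [-229.1 -355.   170.8] d [ 0.005  0.001 -1.   ] ytool [-0.003 -1.    -0.001] t 24.0333 [-0.95 -0.02  1.6   0.    1.56  0.79] [ 0.5  0.2 -0.4]
5 [[ 33.1 -23.2  37.5]
 [ 72.7 -14.9  66.9]
 [ 92.9  -2.4  74.5]]
handle [-49.93357001 -88.2155948   56.34959375]
```

View pics/end.png

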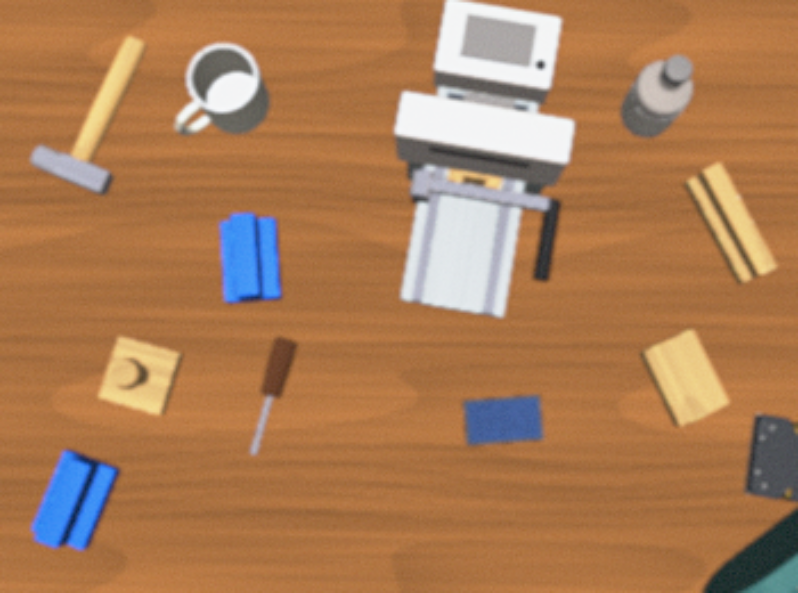

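Run:
```python
from h import *
c=cams.capture("top"); W=world(c); E=(W*1000-[617.1,-51.3,0])@R.from_euler("z",.164).as_matrix().T
I=c["img"].astype(int); k=(I[...,0]>I[...,2]+50)&(abs(E[...,1])<31)&(E[...,2]>25)&(E[...,2]<80)&(E[...,0]<60)&(E[...,0]>-20)
print(k.sum(),np.percentile(E[k],[2,20,50,98],axis=0).round(1))
t=bot.finish_job(); print(t)
```

```text
97 [[ 12.2 -28.6  32.4]
 [ 13.1 -20.1  34.4]
 [ 16.4  -1.6  37.7]
 [ 25.2  26.4  72.7]]
the job is handed in; nothing more can be done
None
```

The job is done and handed in: the wooden blank is home against the end stop (rear end measured at about 12 mm, the home position). The lock bar is closed behind it, the other items look unmoved in the last top picture, and the arm is clear, at about 24 s of the 72 s allowed.

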